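# Find and press the hidden catch of a cutlery safe

### The arm

A 7-joint arm with a two-finger parallel gripper is mounted at the origin on the work surface. World frame = base frame: x ahead of the robot, y to its left, z up, the work surface at z = 0. Lengths are in m, angles in rad, forces in N, time in s.
With the tool pointing down it reaches from about 0.4 to 0.875 m from the base axis. Payload 4.4 kg.
Tool frame: the origin (TCP) lies midway between the tips of the shut fingers; the grasp point (between the pads) lies 19 mm behind it; z points along the fingers, y is the line along which they close (so a half turn about z gives the same grasp; the last joint's range is limited). The gripper opens to 85 mm and grips with 20 to 120 N. Pads are 22 mm wide; open, the fingers measure 114 mm over their backs; the gripper's body (76 mm by 85 mm) begins 54 mm behind the grasp point. The pads swing forward as they close: fully open they stand 13 mm farther back than shut.
Start: joints at [-1.203, 0.628, 0.038, 1.517, -0.027, 0.996, -0.02], TCP at [0.273, 0.59, 0.231] pointing down, gripper open.
Joint ranges: [-3.06, 3.06], [-0.37, 2.12], [-1.25, 1.32], [0.18, 2.47], [-1.1, 4.24], [0.23, 1.98], [-2.94, 2.94]. Speed limits (rad/s): [2.57, 2.57, 3.14, 3.14, 3.14, 3.14, 3.14].

### API

Orientations are given as a 3x3 rotation matrix whose columns are the frame's x, y, z axes.
In Python, from station import goto, movel, move_joints, open_jaws, grasp, wait, ik, get_image, camera_params, PlanningError, hand_in, current_clock, current_qpos, current_joint_velocities, current_joint_efforts, current_eef_pos, current_eef_rot, current_contact_force, current_torque, current_grip_width, current_grip_force gives the robot as it stands. The module is installed in compiled form; this text tells all that it offers. Calls block until the motion is done:
- goto(position, orientation): joint-space move of the TCP to a pose.
- movel(position, v=0.15, attitude=None): straight line of the TCP; attitude=None keeps the orientation; v is the mean speed in m/s.
- move_joints(angles): joint-space move.
- open_jaws() and grasp(newtons=None): open the fingers fully, or close them until they stop; newtons is the grip in N (None keeps the last).
- wait(seconds).
- ik(position, orientation): joint angles nearest the present ones, or None.
- get_image(name): name is "scene" or "top"; returns the picture (480x640x3 uint8, red, green, blue); there is no depth.
- camera_params(name): a dict with "fx", "fy", "cx", "cy" (pixels), "R" (3x3) and "t" (3): a world point X has camera coordinates R X + t. Camera axes: x right, y down, z forward; pixel columns grow to the right and rows downward; lengths in m; the calibration is good to about 2 mm. A picture is of the moment at which its call begins. camera_params takes no time and is no camera call.
A pose or a line that the arm cannot do raises PlanningError and nothing moves.
- hand_in(): hands the job in; it is judged then, once.
Readings, each from a call of its own:
- current_clock(): time.
- current_qpos(): joint angles.
- current_joint_velocities(): joint speeds.
- current_joint_efforts(): joint torques, N m.
- current_eef_pos(): TCP position.
- current_eef_rot(): TCP orientation.
- current_contact_force(): force on the tool from outside, world axes, zero at the start.
- current_torque(): the same for the moment, N m.
- current_grip_width(): opening from 0.0 (shut) to 1.0 (fully open).
- current_grip_force(): force on a finger pad.
Only numpy, scipy, OpenCV 4.12 (cv2) and the standard library are available. Lean on these libraries where they do the work, as an engineer would, in place of code of your own. Each camera call takes 0.05 s, during which the arm holds its last target. There are 200 camera calls.

### The job

Feel lightly with the fingertips along the pale strip on top of the wooden cutlery safe for the hidden press catch, which has the strip's colour and lies almost flush in it, and push it down until the drawer springs open. Then take the hand away and leave the drawer open. Nothing is to be gripped or lifted: leave the shakers, the mug and the jar where they stand.

Things in the scene. Friction and masses are not known exactly. Their poses are not given: they have to be found in the camera images.
- safe: child-proof cutlery safe: bamboo-coloured box fixed to the worktop, 230 mm deep (x), 370 long (y), 80 high. Origin: centre of its underside; z up, y along its length, -x the drawer side (faces the robot). The top is flat and rigid, 80 mm above the origin, with a level off-white strip, 54 mm wide, centred on x = 0, running along y over the whole length.
- strip_mid (a point): middle of the pale strip, on the top surface (80 mm above the safe's origin), axes as the safe's. NOT the place of the catch: that is not reported and must be felt or seen by its outline. The catch's centre lies on the strip's centre line, anywhere up to 50 mm from this point to either side along y. More than 75 mm from this point the strip is solid.
- catch (a joint): the catch: a pad 52 mm (x) by 48 mm (y) of the strip's colour in a hole of 54 by 50 mm, its face 2.5 mm below the rigid top. Value: its travel straight down in m, 0 up, 0.008 fully in. It gives from 1.8 N, takes 6 N fully in, springs back by itself, and frees the drawer at about 4 to 5 mm.
- drawer (a joint): opening of the drawer in m: 0 shut, 0.08 fully open. No handle; locked by the catch. Once freed, a spring of about 3 N drives it 80 mm out towards the safe's -x side in about half a second, where it stays. Its front is 342 mm wide (y), upper edge 68 mm above the worktop.
- salt: white salt shaker, 42 mm across, 68 mm high, standing loose on top of the safe towards one end, about 75 mm beyond the strip's centre line. Origin at the centre of its underside. Not to be moved.
- pepper: red pepper shaker, same size and shape, on top of the safe towards the other end. Origin at the centre of its underside. Not to be moved.
- mug: blue mug, 80 mm across, 90 mm high, standing on the worktop beside one end of the safe. Origin at the centre of its underside. Not to be moved.
- jar: closed amber jar with a red cap, 72 mm across, 110 mm high, standing on the worktop beside the other end of the safe. Origin at the centre of its underside. Not to be moved.

How it is judged:
On the way:
1. the catch is pushed in (value of joint catch above 0.003 m).
At the end, for the whole second after the job is handed in: The drawer stands open by more than 70 mm and is at rest, the catch has sprung back to within 2 mm, and the shakers, the mug and the jar stand upright (within 0.15 rad) within 15 mm of where they were (value of joint drawer above 0.07 m and velocity of joint drawer below 0.01 m/s and value of joint catch below 0.002 m and distance of each of salt, pepper, mug, jar from where it was at the start of the episode below 0.015 m and angle between each of salt, pepper, mug, jar's own z axis and vertical below 0.15 rad); the robot touches nothing.
It fails at once if the salt shaker is shifted by more than 15 mm, tipped or lifted (not (distance of salt from where it was at the start of the episode below 0.015 m and angle between salt's own z axis and vertical below 0.15 rad)).
It fails at once if the pepper shaker is shifted by more than 15 mm, tipped or lifted (not (distance of pepper from where it was at the start of the episode below 0.015 m and angle between pepper's own z axis and vertical below 0.15 rad)).
It fails at once if the mug is shifted by more than 15 mm, tipped or lifted (not (distance of mug from where it was at the start of the episode below 0.015 m and angle between mug's own z axis and vertical below 0.15 rad)).
It fails at once if the jar is shifted by more than 15 mm, tipped or lifted (not (distance of jar from where it was at the start of the episode below 0.015 m and angle between jar's own z axis and vertical below 0.15 rad)).
It fails at once if the fingers push on anything with more than 45 N (not lightly) (contact force between the fingers and anything else above 45 N).
It also fails if it takes over 42 s, if anything falls off the work surface, if the arm or the gripper's body presses on something with over 40 N, if the wrist force passes 120 N, or if a joint passes its speed limit or range.

## Working session

There is one attempt and no reset: what is moved stays moved. The work goes in short steps, each a Python script; the robot and the scene stay as the last script left them, time stands still between calls to the robot, and variables do not carry over. Pictures are saved under pics/ and viewed, at most 10 in all, crops included, and the job is handed in when it is done.

```bash
mkdir -p pics; python3 - <<'E'
from station import *
import cv2
for n in("scene","top"):
    cv2.imwrite(f"pics/{n}.png",get_image(n)[:,:,::-1]); print(n,camera_params(n))
print(current_clock(),current_eef_rot(),current_contact_force())
E
```

```text
scene {'fx': 442.2383508360323, 'fy': 442.2383508360323, 'cx': 319.2205402783733, 'cy': 237.2210697876823, 'R': array([[ 0.78729448,  0.61653288,  0.00738939],
       [ 0.49731552, -0.62788173, -0.59870009],
       [-0.36447863,  0.47502814, -0.8009392 ]]), 't': array([-0.51173773, -0.22888789,  1.09388992])}
top {'fx': 550.4306336195741, 'fy': 550.4306336195741, 'cx': 309.15712296587185, 'cy': 242.25065663618358, 'R': array([[ 0.01380548, -0.9999042 , -0.00100032],
       [-0.99542111, -0.01364893, -0.09460717],
       [ 0.09458445,  0.00230184, -0.99551418]]), 't': array([0.00823628, 0.60870278, 1.12359457])}
0.1 [[-9.07385825e-01  4.20298055e-01 -7.14399013e-04]
 [ 4.20298662e-01  9.07384501e-01 -1.54972406e-03]
 [-3.11141511e-06 -1.70645859e-03 -9.99998544e-01]] [-0.16732803 -0.2272248   0.14430715]
```

View pics/top.png

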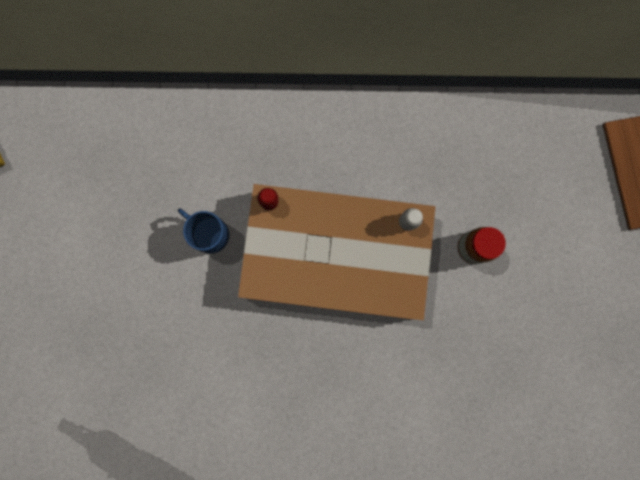

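View pics/scene.png

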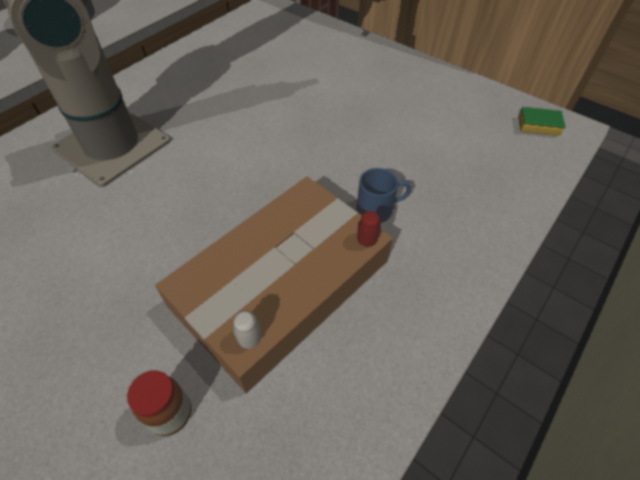

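The top view shows the safe with a faint square outline in the strip at about (318,249). The same outline is at (295,248) in the scene view. The strip's ends are at about x=246 and x=429 in the top view. The mug and pepper are on the left, the jar and salt on the right.

```bash
cat > h.py <<'E'
import numpy as np
from station import *
def ray(n,u,v,z):
    c=camera_params(n);o=-c["R"].T@c["t"]
    d=c["R"].T@np.array([(u-c["cx"])/c["fx"],(v-c["cy"])/c["fy"],1])
    return o+d*(z-o[2])/d[2]
E
python3 - <<'E'
from h import *
import cv2
im=cv2.imread("pics/top.png");h=cv2.cvtColor(im,cv2.COLOR_BGR2HSV)
roi=np.zeros(h.shape[:2],np.uint8);roi[224:280,240:436]=1
m=((h[...,1]<60)&(h[...,2]>140)).astype(np.uint8)*roi
m=cv2.morphologyEx(m,cv2.MORPH_CLOSE,np.ones((5,5)))
c=max(cv2.findContours(m,0,2)[0],key=cv2.contourArea)
b=cv2.boxPoints(cv2.minAreaRect(c));print(b)
P=np.array([ray("top",*p,.08) for p in b]);print(P.round(4),P.mean(0))
print("catch",ray("top",318,249,.0775),ray("scene",295,248,.0775))
for n,u,v,z in(("pepper",268,198,.068+.08),("salt",413,217,.148)):print(n,ray("top",u,v,z))
cv2.imwrite("pics/crop.png",cv2.resize(im[200:300,230:450],None,fx=3.6,fy=3.6,interpolation=cv2.INTER_CUBIC))
E
```

```text
[[244.16397 252.7718 ]
 [247.45987 226.2549 ]
 [430.2462  248.9741 ]
 [426.9503  275.49103]]
[[ 0.5808  0.146   0.08  ]
 [ 0.6342  0.1407  0.08  ]
 [ 0.5935 -0.2256  0.08  ]
 [ 0.5405 -0.2186  0.08  ]] [ 0.58724749 -0.03938172  0.08      ]
catch [ 0.59057767 -0.00139702  0.0775    ] [ 5.92911833e-01 -4.76562951e-04  7.75000000e-02]
pepper [0.68018839 0.09531198 0.148     ]
salt [ 0.64768156 -0.17864553  0.148     ]
```

View pics/crop.png

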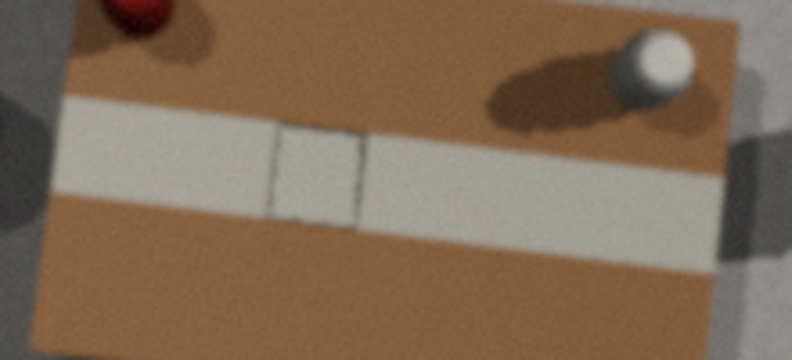

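The outline is clear in the crop, centred at about (318,176). That is pixel (318.3,248.9), or (0.591,-0.001) in the world. I'll shut the fingers, go above it and feel downward in small steps.

```bash
python3 - <<'E'
from h import *
y=np.array([.107,.994,0]);y/=np.linalg.norm(y);z=np.array([0,0,-1.]);R=np.c_[np.cross(y,z),y,z]
p=np.array([.5913,-.001,.2])
grasp(20);goto(p,R);p[2]=.095;movel(p,.12)
f0=current_contact_force()[2];print(current_clock(),current_eef_pos(),f0)
for zz in np.arange(.085,.0665,-.001):
    p[2]=zz;movel(p,.02);f=current_contact_force()[2]-f0
    print(round(zz,4),current_eef_pos()[2].round(4),round(f,2))
    if f>12:break
wait(.2);print(current_contact_force()[2]-f0)
import cv2;cv2.imwrite("pics/p1.png",get_image("scene")[:,:,::-1]);print(current_clock())
E
```

```text
4.2833 [ 0.59193886 -0.00094636  0.09567965] 1.5500663849201073
0.085 0.0849 -1.42
0.084 0.084 -0.86
0.083 0.083 -1.31
0.082 0.0819 -1.34
0.081 0.0809 -2.03
0.08 0.0799 -1.04
0.079 0.0789 -1.49
0.078 0.0779 -1.77
0.077 0.0771 -0.21
0.076 0.0761 1.02
0.075 0.0751 1.65
0.074 0.074 1.27
0.073 0.073 2.15
0.072 0.072 2.31
0.071 0.0711 3.31
0.07 0.0701 3.6
0.069 0.0696 7.2
0.068 0.0695 13.3
12.950863215866047
9.4333
```

View pics/p1.png

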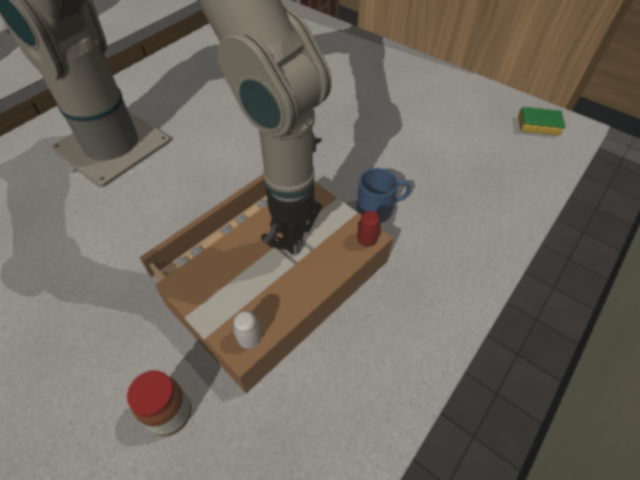

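The pad gave and bottomed at z≈0.0695. The drawer is out: its front edge runs from (145,262) to (265,185), and the shakers, mug and jar look untouched. Next I'll retreat straight up and check.

```bash
python3 - <<'E'
from h import *
import cv2
p=np.array([.5913,-.001,.095]);movel(p,.05);p[2]=.26;movel(p,.15);wait(.5)
cv2.imwrite("pics/p2.png",get_image("scene")[:,:,::-1]);print(current_clock(),current_contact_force())
E
```

```text
11.925 [-0.82516857 -0.14884403  0.11713214]
```

View pics/p2.png

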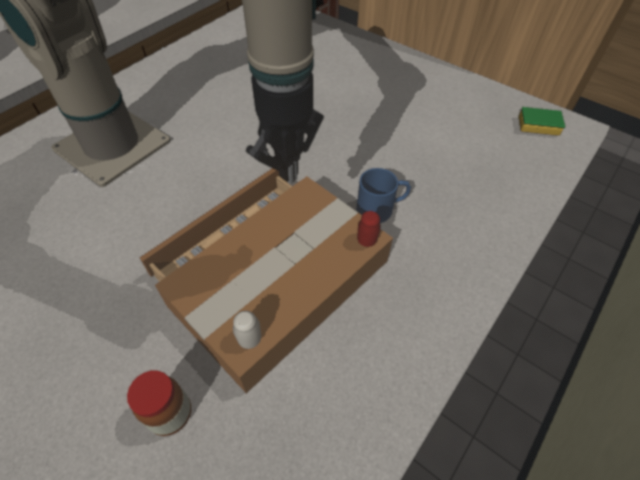

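The hand is clear and the catch outline is level again at (295,248). The drawer is open with its front's left corner at about (145,265), and everything else is in place. I'll measure the opening before handing in.

```bash
python3 - <<'E'
from h import *
n=np.array([.994,-.107,0])
d=(ray("scene",160,285,.08)-ray("scene",142,260,.068))@n;print("opening~",d)
if d>.065: print(hand_in())
E
```

```text
opening~ 0.07674963381373574
the job is handed in; nothing more can be done
None
```

The catch was found and pressed, the drawer sprang open (about 77 mm as measured from the picture), the hand was withdrawn with the shakers, mug and jar where they stood, and the job is handed in.

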